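# Clamp the tag blank with the friction peg

### The arm

A 6-joint arm with a two-finger parallel gripper is mounted at the origin on the work surface. World frame = base frame: x ahead of the robot, y to its left, z up, the work surface at z = 0. Lengths are in mm, angles in rad, forces in N, time in s.
With the tool pointing down it reaches from about 350 to 775 mm from the base axis. Payload 7.3 kg.
Tool frame: the origin (TCP) lies at the very end of the fingers, on their centre line; the grasp point (between the pads) lies 19 mm behind it; x points along the fingers, z is the direction in which the jaws open and shut, and the axes are right-handed (so a half turn about x gives the same grasp; the last joint's range is limited). The gripper opens to 92 mm and grips with 3 to 60 N. Pads are 19 mm wide; open, the fingers measure 130 mm over their backs; the gripper's body (75 mm by 190 mm) begins 47 mm behind the grasp point.
Start: joints at [1.203, 0.342, 1.524, -0, 1.275, -0.146], TCP at [115.477, 512.165, 193.541] pointing down, gripper open.
Joint ranges: [-2.53, 2.53], [-0.77, 2.02], [0.04, 2.7], [-1, 4.14], [0.28, 2.66], [-3.11, 3.11]. Speed limits (rad/s): [2.57, 2.57, 3.14, 3.14, 3.14, 3.14].

### API

Orientations are given as [roll, pitch, yaw] about the fixed x, y, z axes, in that order (R = Rz(yaw) Ry(pitch) Rx(roll)).
In Python, from plant import * gives the robot as it stands.
- The arm moves only by the shell command python3 -m creep 'ROWS'. ROWS is JSON, a list of rows, each an object of numbers: "tx", "ty", "tz": the shift along the tool's x, y, z in cm; "wx", "wy", "wz": the turn, a rotation vector about the tool's x, y, z in rad; "gripper": the closure, from -1 (fully open) to 1 (shut). A call has 1 to 8 rows; each row is the pose to reach, as a shift and turn from the pose commanded when the call began, along the tool's axes at that moment; what a row does not reach only later rows make up. A row lasts 1/12 s, in which the tool goes at most 41.7 mm and 7.16 degrees, less where a joint would pass 70% of its speed; a pose out of reach is approached as far as the arm can. A call with a gripper value outside its range is refused whole. The fingers move at their own pace and stop on an object; the grip force is fixed at half the most. Time passes only in rows, so rows that repeat a pose let the fingers close. It gives the time, the measured TCP pose, the force and the opening at its end, in the units of the state.
- get_obs(): the state, without advancing time (a new reading comes with each control period).
- capture(name): name is "scene" or "top" or "wrist"; returns a dict with "frame" (420x560x3 uint8, red, green, blue), "z_map" (420x560 float32, mm along the optical axis (not along the pixel's ray), 0 where there is no reading), "vertical_fov" (degrees; the focal length in pixels is half the picture's height over the tangent of half this angle, whatever the lens; pixels are square), "cx", "cy" (the principal point, pixels), "xyz" and "rotation" of the camera in the world. Camera axes: x right, y down, z forward; pixel columns grow to the right and rows downward; lengths in mm; the calibration is good to about 2 mm. The wrist camera is an equidistant fisheye: a pixel r from the principal point sees the ray r / f radians off the axis. A picture is of the moment at which its call begins.
- close_job(): hands the job in, once; it reports no verdict.
The state is a dict: "time": time; "joint_positions": joint angles; "dq": joint speeds; "tau": joint torques, N m; "tool_pos": TCP position; "tcp_rot": TCP orientation; "contact_force": force on the tool from outside, world axes, zero at the start; "moment": the same for the moment, N m; "grip_width": finger opening in mm.
Only numpy, scipy, OpenCV 4.12 (cv2) and the standard library are available. Lean on these libraries where they do the work, as an engineer would, in place of code of your own. Each camera call takes 0.05 s, during which the arm holds its last target.

### The job

Clamp the tag blank in the engraving fixture: turn the friction peg by its key so that its finger swings round over the middle of the blank, and press the peg fully home into its tapered hole while you hold it turned, so that the finger stays there and grips the blank once you let go. Leave the blank in its nest and the other things on the bench where they are.

Things in the scene. Friction and masses are not known exactly. Their poses are not given: they have to be found in the camera images.
- fixture: aluminium engraving block, 130 (x) x 118 (y) x 25 mm high, fixed to the bench. Origin: centre of its underside, z up. In its frame the peg's upright axis is at x 0, y -32 mm, and the blank's nest (four rails 5 mm high on the block's top) is centred at x 0, y +23 mm. Nothing on the block but the peg and its finger is higher than 8 mm above its top.
- peg_turn (a joint): turn of the peg about its upright axis, rad, counter-clockwise from above, 0 to 1.6. At 0 (parked) the finger points 0.37 rad from the block's +x towards +y, beside the nest; at 1.2 along the block's +y, over the blank's middle. A light return spring (0.015 N m at 0, 0.05 at 1.2) swings it back when let go, unless pressed home; the deeper, the stiffer to turn (about 0.2 N m at home).
- peg_press (a joint): how deep the peg is pressed into its tapered hole, m: 0 = standing proud (collar 9 mm above the block's top), 0.009 = home (collar resting on the block, firm stop). It stays at the depth where it is left. Pressing takes about 9 N at first, growing to about 16 N when home.
- key (a point): centre of the peg's flat upright steel key, 42 mm long, 10 thick, 27 high, gripped across its thickness. x: along the key, the way the finger points; z up. 13.5 mm below is the top of the round collar (42 mm across, 14 high) that fingertips can push down. On the turning axis, 36.5 mm above the block's top when the peg is proud, 27.5 mm when home.
- finger_tip (a point): lowest point of the round steel nub near the end of the sprung finger, 55 mm from the peg's axis. The finger is a 14 mm wide steel strip that sticks out of the collar to 68 mm from the axis; with the peg at 0 press the nub hangs 14 mm above the block's top. It meets the blank's top at about 6 mm press and from there bends upward by its spring.
- tag: aluminium tag blank, 44 (x) x 40 (y) x 8 mm, loose, lying in its nest with about 0.5 mm of play, its x along the block's x. Origin: centre of its underside, at the level of the block's top.
- nest (a point): centre of the nest's floor, on the block's top, 25 mm above the bench
- handpiece: rotary engraving handpiece, black and steel, 150 mm long, 22 mm thick, lying beside the fixture; not to be disturbed. Origin: under its middle
- marker: marker pen, 123 mm long, 12 mm thick, lying on the other side of the fixture; not to be disturbed. Origin: under its middle
- card: clear plastic card 85 x 54 x 4 mm; not to be disturbed
- flacon_a: amber glass perfume bottle, 107 mm high; not to be disturbed. Origin: centre of its underside
- flacon_b: green glass perfume bottle, 97 mm high; not to be disturbed. Origin: centre of its underside
- burr_cup: white ceramic cup, 60 mm across, 50 mm high; not to be disturbed. Origin: centre of its underside
- loupe: black eye loupe, 40 mm across, 30 mm high; not to be disturbed. Origin: centre of its underside
- stopper: steel bottle stopper, 32 mm across, 40 mm high; not to be disturbed. Origin: centre of its underside
Mind the look-alikes: they are no part of the job. There is more than one size of the fixture; the job needs the smaller.

How it is judged (in metres and radians):
At the end, for the whole second after the job is handed in: the peg is pressed at least 7.5 mm of its 9 mm, has stopped turned to 1.2 rad (finger straight across the middle of the blank) within 0.27 rad, its finger bears on the blank with over 0.5 N, and the blank lies flat in its nest (within 4 mm, 0.06 rad) (value of joint peg_press above 0.0075 m and value of joint peg_turn between 0.93 and 1.47 rad and velocity of joint peg_turn between -0.05 and 0.05 rad/s and contact force between finger and tag above 0.5 N and distance between tag and nest below 0.004 m and angle between tag's own z axis and vertical below 0.06 rad); the robot touches nothing.
It fails at once if a thing on the bench moved by more than 30 mm (distance of any of handpiece, marker, card, flacon_a, flacon_b, burr_cup, loupe, stopper from where it was at the start of the episode above 0.03 m).
It fails at once if the blank left its nest (distance between tag and nest above 0.012 m).
It also fails if it takes over 38 s, if anything falls off the work surface, if the arm or the gripper's body presses on something with over 40 N, if the wrist force passes 120 N, or if a joint passes its speed limit or range.

## Working session

There is one attempt and no reset: what is moved stays moved. The work goes in short steps, Python scripts to look and compute and a shell command to move; the robot and the scene stay as the last step left them, time stands still between calls to the robot, and variables do not carry over. Pictures are saved under pics/ and viewed, and the job is handed in when it is done.

```bash
ls; mkdir -p pics
python3 - <<'E'
from plant import *
import cv2
print(get_obs())
for n in ("scene","top","wrist"):
    c=capture(n); cv2.imwrite(f"pics/{n}0.png",c["frame"][:,:,::-1]); print(n,c["vertical_fov"],c["cx"],c["cy"],c["xyz"],c["rotation"])
E
```

```text
pics
{'time': 0.0, 'joint_positions': array([ 1.20302071e+00,  3.42712281e-01,  1.52497475e+00,  3.19034766e-05,
        1.27536857e+00, -1.46042050e-01]), 'dq': array([ 0.00083282, -0.00057371, -0.00154541,  0.00148207, -0.00089198,
        0.00150946]), 'tau': array([ 2.60727698e-03, -4.31229007e+01, -2.44221765e+01,  7.21044489e-02,
        5.57627971e-02, -1.23198015e-04]), 'tool_pos': array([115.29343281, 511.74852452, 192.8651544 ]), 'tcp_rot': array([ 2.97469999,  1.56933306, -1.95943187]), 'contact_force': array([-0.79764222,  1.08006622,  0.05318468]), 'moment': array([ 0.05495962, -0.03037748, -0.03654512]), 'grip_width': 91.4761569850299}
scene 47.41662625037529 283.34531503042473 207.1740527946472 [1236.20248292 -357.43773978  859.85145951] [-2.33740680e+00  1.16058931e-03  1.08249325e+00]
top 45.36094362691792 284.33664521245424 213.00737145904918 [ 409.25339477    5.07795838 1280.688837  ] [-3.03517373  0.02773793 -1.57590176]
wrist 65.70646984690485 276.6547288072091 206.3233515614276 [ 40.14021077 529.47070762 384.38731153] [2.85347846e+00 1.25927788e-03 1.34843934e+00]
```

View pics/scene0.png

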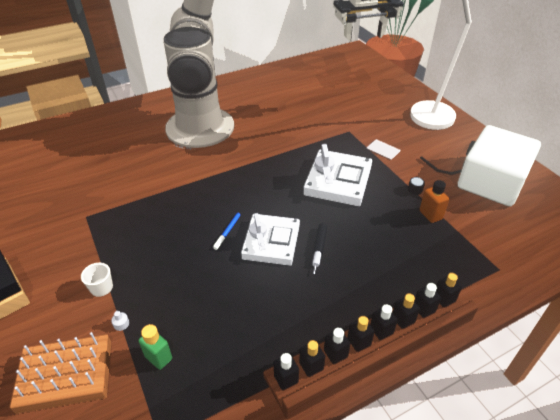

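View pics/top0.png

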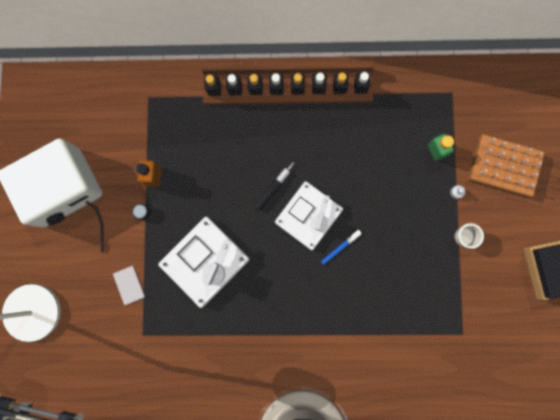

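View pics/wrist0.png

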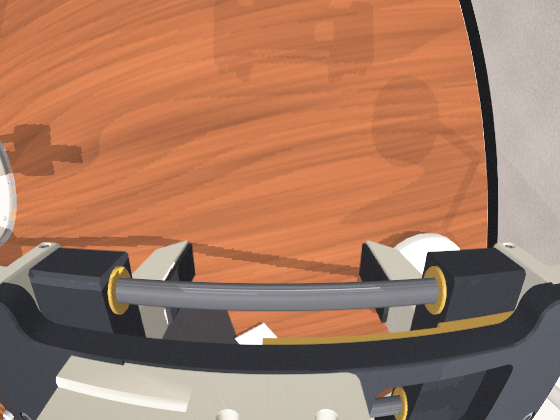

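The look-alikes in the top view are the small fixture at (309,215), between the handpiece at (276,188) and the marker at (341,247), and a larger block at (204,262). I choose (309,215). Next I'll measure it and crop in.

```bash
cat > h.py <<'E'
from plant import *
import cv2, numpy as np
from scipy.spatial.transform import Rotation as R
def cam(n):
    c=capture(n); c["f"]=c["frame"].shape[0]/2/np.tan(np.radians(c["vertical_fov"]/2)); c["R"]=R.from_euler("xyz",c["rotation"]).as_matrix(); c["n"]=n; return c
def ray(c,u,v):
    x=(np.asarray(u,float)-c["cx"])/c["f"]; y=(np.asarray(v,float)-c["cy"])/c["f"]
    if c["n"]=="wrist":
        r=np.hypot(x,y)+1e-12; s=np.tan(r)/r; x,y=x*s,y*s
    return np.stack([x,y,np.ones_like(x)],-1)
def plane(c,u,v,z):
    d=ray(c,u,v)@c["R"].T; t=(z-c["xyz"][2])/d[...,2]; return c["xyz"]+d*t[...,None]
def pts(c):
    h,w=c["z_map"].shape; v,u=np.mgrid[:h,:w]; d=ray(c,u,v)*c["z_map"][...,None]
    return d@c["R"].T+c["xyz"]
def proj(c,P):
    q=(np.asarray(P)-c["xyz"])@c["R"]; x=q[...,:2]/q[...,2:]
    if c["n"]=="wrist":
        r=np.linalg.norm(x,axis=-1,keepdims=True); x=x/r*np.arctan(r)
    return x*c["f"]+[c["cx"],c["cy"]]
E
python3 - <<'E'
from h import *
c=cam("top"); f=c["frame"]; P=pts(c)
m=((f.min(2)>110)).astype(np.uint8)
lab,n=cv2.connectedComponents(m)[1],0
for (u,v) in ((318,232),(204,280)):
    k=lab==lab[v,u] if lab[v,u] else None
    if k is None: print("none",f[v,u]);continue
    cs=cv2.findContours(k.astype(np.uint8),0,2)[0]; r=cv2.minAreaRect(cs[0]); b=cv2.boxPoints(r)
    W=plane(c,b[:,0],b[:,1],25.); print(r,"\n",W.round(1), [np.linalg.norm(W[i]-W[i-1]).round(1) for i in range(4)],W.mean(0))
    print("z med",np.median(P[k][:,2]),np.percentile(P[k][:,2],[5,50,95]))
a=f[160:270,250:370]; cv2.imwrite("pics/cropt.png",cv2.resize(a,None,fx=5,fy=5,interpolation=2)[:,:,::-1])
c=cam("scene"); a=c["frame"][195:280,215:340]; cv2.imwrite("pics/crops.png",cv2.resize(a,None,fx=6,fy=6,interpolation=2)[:,:,::-1])
E
```

```text
((308.3999938964844, 214.79998779296875), (48.400001525878906, 54.0), 36.86989974975586) 
 [[ 521.4   68.2   25. ]
 [ 630.5  -14.1   25. ]
 [ 555.7 -110.5   25. ]
 [ 448.1  -28.1   25. ]] [np.float64(121.1), np.float64(136.7), np.float64(122.0), np.float64(135.5)] [538.95843511 -21.11142545  25.        ]
z med 26.82961392164134 [ 5.13773019 26.82961392 48.93098395]
((202.74932861328125, 261.7090148925781), (62.657466888427734, 70.3071060180664), 44.06081008911133) 
 [[414.8 361.9  25. ]
 [541.  240.4  25. ]
 [430.8 126.2  25. ]
 [306.9 247.2  25. ]] [np.float64(157.4), np.float64(175.2), np.float64(158.7), np.float64(173.2)] [423.41026713 243.94965909  25.        ]
z med 34.62038881082867 [28.24407142 34.62038881 67.31292973]
```

View pics/cropt.png

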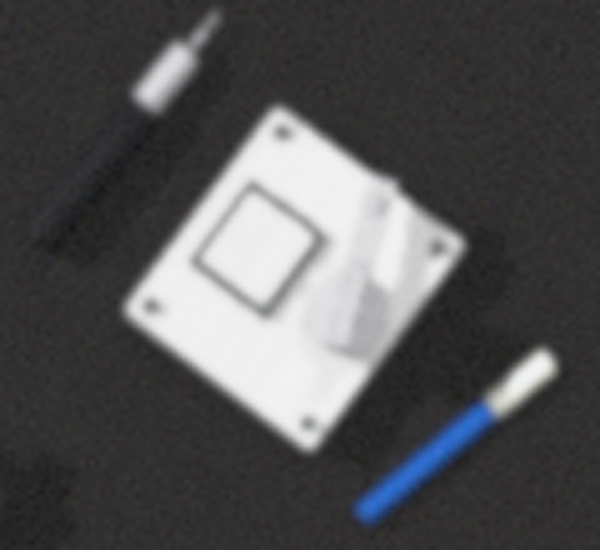

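View pics/crops.png

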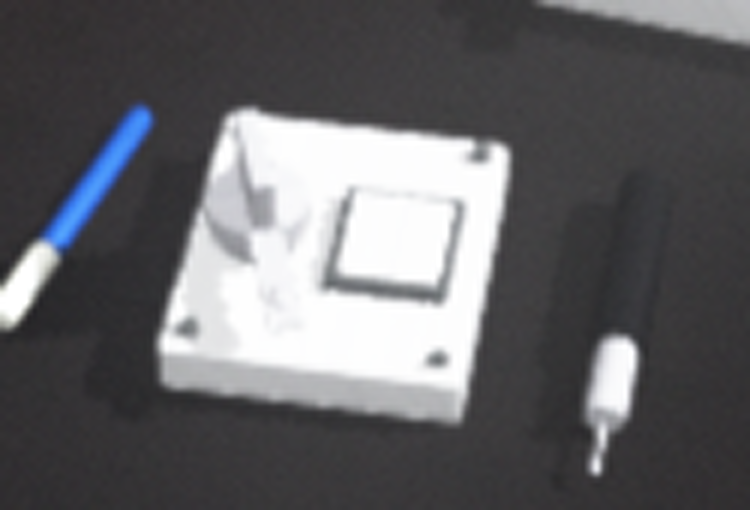

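Run:
```python
from h import *
c=cam("top"); f=c["frame"]; P=pts(c)
d=np.array([[283,132],[437,247],[308,424],[152,306]])/5+[250,160]-.4   # top,right,bottom,left
W=plane(c,d[:,0],d[:,1],25.); print(W.round(1),W.mean(0).round(1))
xd=(W[0]-W[3]+W[1]-W[2]); yd=W[0]-W[1]+W[3]-W[2]; print("yaw",np.arctan2(xd[1],xd[0]),np.arctan2(yd[1],yd[0])-np.pi/2, np.linalg.norm(xd)/2,np.linalg.norm(yd)/2)
n=np.array([[252,185],[327,240],[266,314],[194,261]])/5+[250,160]-.4
N=plane(c,n[:,0],n[:,1],29.); print("nest",N.mean(0).round(1))
C=cam("scene")
for k in (c,C):
    Q=pts(k); m=(Q[...,2]>52)&(np.hypot(Q[...,0]-520,Q[...,1]+47)<40); q=Q[m]; print(k["n"],m.sum(),q.mean(0),q[:,2].max())
    if m.sum()>5:
        e,V=np.linalg.eigh(np.cov(q[:,:2].T)); print(e**.5,np.arctan2(*V[::-1,1]))
o=get_obs(); T=R.from_euler("xyz",o["tcp_rot"]).as_matrix(); print(T.round(3))
# other items
for nm,u,v in (("amber",147,172),("handp",276,188),("marker",341,247),("steel141",141,212)): print(nm,plane(c,u,v,20.).round(0))
```

```text
[[611.8 -16.4  25. ]
 [552.7 -93.   25. ]
 [464.3 -27.4  25. ]
 [524.   50.2  25. ]] [538.2 -21.6  25. ]
yaw -0.6440590077006791 -0.6562629786121796 110.07620592110945 97.33986107421326
nest [551.5  -4.1  29. ]
top 80 [517.96225105 -46.9846303   72.37398444] 80.64901754687594
[ 3.28905048 13.06073653] 2.8788576416909737
scene 90 [525.74762194 -49.69453154  68.15401411] 75.16293007429908
[ 3.10096488 13.69007646] 2.8876904481625627
[[-0.    -0.976  0.22 ]
 [-0.     0.22   0.976]
 [-1.     0.    -0.   ]]
amber [653. 391.  20.]
handp [608.  60.  20.]
marker [ 458. -102.   20.]
steel141 [550. 404.  20.]
```

Small block measures about 133 × 120 mm with its top near z 25–27, against 158 × 174 for the other, so the choice holds. Peg axis is about (519.5, -46.5), block yaw -0.65, and the key points to about -0.27 as expected. Now I'll cross over at the current height.

```bash
python3 -m creep '[{"ty":-3,"tz":-2.6,"gripper":-1},{"ty":-6,"tz":-5.3},{"ty":-9,"tz":-7.9},{"ty":-12,"tz":-10.6},{"ty":-15,"tz":-13.2},{"ty":-18,"tz":-15.9},{"ty":-21,"tz":-18.5},{"ty":-24,"tz":-21.1}]'
```

```text
validation failed for argument at $[0]...
```

```bash
python3 -m creep '[{"tx":0,"ty":-3,"tz":-2.6,"wx":0,"wy":0,"wz":0,"gripper":-1},{"tx":0,"ty":-6,"tz":-5.3,"wx":0,"wy":0,"wz":0,"gripper":-1},{"tx":0,"ty":-9,"tz":-7.9,"wx":0,"wy":0,"wz":0,"gripper":-1},{"tx":0,"ty":-12,"tz":-10.6,"wx":0,"wy":0,"wz":0,"gripper":-1},{"tx":0,"ty":-15,"tz":-13.2,"wx":0,"wy":0,"wz":0,"gripper":-1},{"tx":0,"ty":-18,"tz":-15.9,"wx":0,"wy":0,"wz":0,"gripper":-1},{"tx":0,"ty":-21,"tz":-18.5,"wx":0,"wy":0,"wz":0,"gripper":-1},{"tx":0,"ty":-24,"tz":-21.1,"wx":0,"wy":0,"wz":0,"gripper":-1}]'
```

```text
time: 1.02
tool_pos: [303.8, 251.9, 193.8]
tcp_rot: [-0.719, 1.57, 0.63]
contact_force: [0.6, 0.5, 0.5]
grip_width: 91.8
```

```bash
python3 -m creep '[{"tx":0,"ty":-3,"tz":-2.6,"wx":0,"wy":0,"wz":0,"gripper":-1},{"tx":0,"ty":-6,"tz":-5.3,"wx":0,"wy":0,"wz":0,"gripper":-1},{"tx":0,"ty":-9,"tz":-7.9,"wx":0,"wy":0,"wz":0,"gripper":-1},{"tx":0,"ty":-12,"tz":-10.6,"wx":0,"wy":0,"wz":0,"gripper":-1},{"tx":0,"ty":-15,"tz":-13.2,"wx":0,"wy":0,"wz":0,"gripper":-1},{"tx":0,"ty":-18,"tz":-15.9,"wx":0,"wy":0,"wz":0,"gripper":-1},{"tx":0,"ty":-21,"tz":-18.5,"wx":0,"wy":0,"wz":0,"gripper":-1},{"tx":0,"ty":-23,"tz":-20.3,"wx":0,"wy":0,"wz":0,"gripper":-1}]'
python3 - <<'E'
from h import *
o=get_obs(); print(o["tool_pos"])
c=cam("wrist"); cv2.imwrite("pics/w1.png",c["frame"][:,:,::-1])
E
```

```text
time: 1.68
tool_pos: [484.6, 1.8, 193.5]
tcp_rot: [-1.856, 1.57, -0.508]
contact_force: [-0.3, 0.1, 0.2]
grip_width: 91.9
[484.64282075   1.81379628 193.52402315]
```

View pics/w1.png

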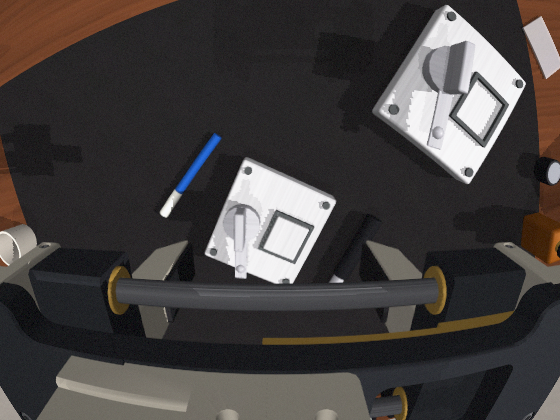

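The wrist view shows the small fixture's collar at (243,222), the finger running down to (240,270), and the blank at (287,237). The jaws already open across the key. I'll zoom in to refine the axis.

Run:
```python
from h import *
c=cam("wrist"); a=c["frame"][150:290,195:345]; cv2.imwrite("pics/w1c.png",cv2.resize(a,None,fx=4,fy=4,interpolation=2)[:,:,::-1])
P=pts(c); m=(P[...,2]>54)&(np.hypot(P[...,0]-520,P[...,1]+47)<35); q=P[m]
print(m.sum(),q.mean(0),np.percentile(q[:,2],[50,95,100]))
t=m&(P[...,2]>71);q=P[t]; r=cv2.minAreaRect(q[:,:2].astype(np.float32)); print(t.sum(),q.mean(0),r)
z=P[150:290,195:345,2]; 
m=(P[...,2]>43)&(P[...,2]<53)&(np.hypot(P[...,0]-520,P[...,1]+47)<35); q=P[m]; print("collar",m.sum(),q.mean(0),cv2.minEnclosingCircle(q[:,:2].astype(np.float32)))
m=(P[...,2]>20)&(P[...,2]<28)&(np.hypot(P[...,0]-538,P[...,1]+21)<60); print("top z",np.median(P[m][:,2]))
```

```text
481 [513.24213178 -45.33035534  88.53557629] [ 73.49987733 273.2371915  284.03078402]
393 [513.82583829 -46.15683827  94.28846396] ((512.0853881835938, -45.19305419921875), (14.739234924316406, 53.60239791870117), 84.7832260131836)
collar 732 [520.4462009  -45.18719945  46.7936788 ] ((525.856689453125, -49.71574020385742), 28.477624893188477)
top z 25.25018551970561
```

View pics/w1c.png

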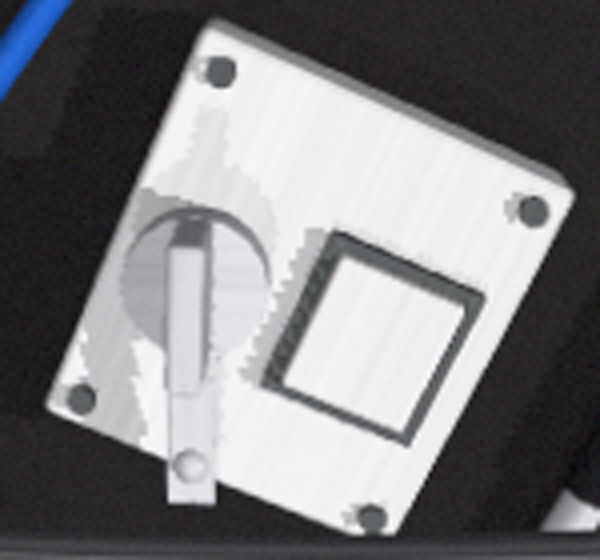

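Run:
```python
from h import *
c=cam("wrist")
def pl(a,z):
    a=np.array(a)/4+[195,150]-.4; return plane(c,a[:,0],a[:,1],z)
W=pl([[222,72],[534,211],[373,518],[81,400]],25.); print(W.round(1))
ce=W.mean(0); xd=W[3]-W[0]+W[2]-W[1]; yd=W[1]-W[0]+W[2]-W[3]; yaw=np.arctan2(xd[1],xd[0]); print(ce,yaw,np.arctan2(yd[1],yd[0])-np.pi/2,np.linalg.norm(xd)/2,np.linalg.norm(yd)/2)
print("peg from dots",ce[:2]+32*np.array([np.sin(yaw),-np.cos(yaw)]))
K=pl([[170,246],[213,246],[207,392],[168,394]],75.); print("key",K.round(1),K.mean(0)); d=K[3]+K[2]-K[0]-K[1]; print(np.linalg.norm(d)/2,np.arctan2(d[1],d[0]))
N=pl([[345,255],[466,302],[405,440],[285,385]],33.);print("tag",N.mean(0))
P=pts(c);m=(P[...,2]>71)&(P[...,2]<80)&(np.hypot(P[...,0]-520,P[...,1]+47)<35);q=P[m];r=cv2.minAreaRect(q[:,:2].astype(np.float32));print(m.sum(),q.mean(0),r)
# collar outer circle at z=48: leftmost, rightmost of crop
C=pl([[121,275],[270,280]],48.); print("collar",C.mean(0),np.linalg.norm(C[1]-C[0]))
o=get_obs(); T=R.from_euler("xyz",o["tcp_rot"]).as_matrix(); print(o["tool_pos"],T.round(3))
```

```text
[[462.9 -23.6  25. ]
 [522.5  54.4  25. ]
 [610.1 -12.5  25. ]
 [550.7 -90.9  25. ]]
[536.55026544 -18.16511317  25.        ] -0.6534667923062403 -0.6503516169170951 110.39825939371194 98.2624063150616
peg from dots [517.09610158 -43.572504  ]
key [[495.3 -41.2  75. ]
 [497.7 -30.6  75. ]
 [535.9 -42.2  75. ]
 [534.2 -52.4  75. ]] [515.7721552  -41.59163433  75.        ]
40.25554275325869 -0.2876500112724971
tag [550.12391085   0.90124519  33.        ]
337 [516.96241385 -45.69168383  73.63202626] ((518.4481811523438, -46.186134338378906), (9.41980266571045, 40.823524475097656), 74.96488189697266)
collar [513.04666914 -42.04967619  48.        ] 41.16824371663704
[483.43719131   3.39228723 193.02778462] [[-0.001 -0.975  0.223]
 [ 0.     0.223  0.975]
 [-1.     0.001  0.   ]]
```

```bash
python3 -m creep '[{"tx":0,"ty":-2.3,"tz":-2,"wx":0,"wy":0,"wz":0,"gripper":-1},{"tx":0,"ty":-4.5,"tz":-4,"wx":0.055,"wy":0,"wz":0,"gripper":-1},{"tx":3,"ty":-4.5,"tz":-4,"wx":0.055,"wy":0,"wz":0,"gripper":-0.4},{"tx":6,"ty":-4.5,"tz":-4,"wx":0.055,"wy":0,"wz":0,"gripper":-0.4},{"tx":9,"ty":-4.5,"tz":-4,"wx":0.055,"wy":0,"wz":0,"gripper":-0.4},{"tx":9,"ty":-4.5,"tz":-4,"wx":0.055,"wy":0,"wz":0,"gripper":-0.4},{"tx":9,"ty":-4.5,"tz":-4,"wx":0.055,"wy":0,"wz":0,"gripper":-0.4}]'
python3 - <<'E'
from h import *
o=get_obs(); print(o["tool_pos"],o["grip_width"],o["contact_force"])
for n,s in (("wrist",(slice(150,420),slice(100,460))),("scene",(slice(130,290),slice(170,350))),("top",(slice(150,280),slice(240,380)))):
    c=cam(n); cv2.imwrite(f"pics/a_{n}.png",cv2.resize(c["frame"][s],None,fx=2 if n=="wrist" else 4,fy=2 if n=="wrist" else 4,interpolation=2)[:,:,::-1])
E
```

```text
time: 2.42
tool_pos: [516.7, -42.8, 103.1]
tcp_rot: [1.533, 1.567, 2.828]
contact_force: [1.6, -0.5, 1.2]
grip_width: 65.5
[516.74627768 -42.78889184 103.08390972] 65.50998905574855 [ 1.57153779 -0.51318899  1.16313058]
```

View pics/a_wrist.png

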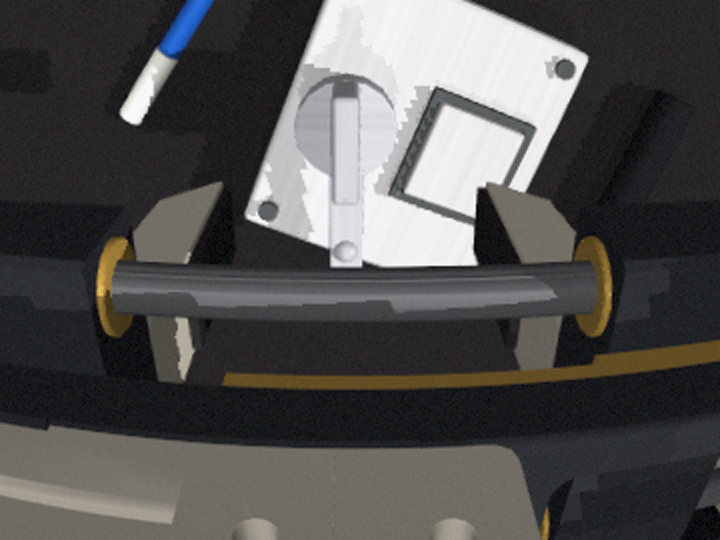

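View pics/a_scene.png

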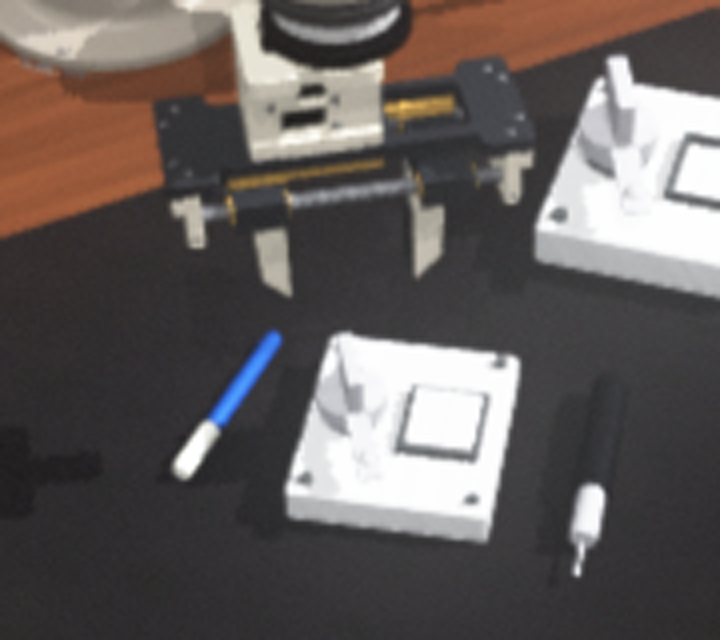

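Run:
```python
from h import *
o=get_obs(); t=o["tool_pos"]; T=R.from_euler("xyz",o["tcp_rot"]).as_matrix(); print(t,o["tcp_rot"],T.round(3))
for n in ("scene","top"):
    c=cam(n); img=c["frame"].copy()
    for q,col in ((t,(255,0,0)),(t+T[:,2]*33,(0,255,0)),(t-T[:,2]*33,(0,255,255)),(np.array([518.3,-45,75.]),(255,0,255))):
        p=proj(c,q); print(n,p.round(1)); 
    s=(slice(130,290),slice(170,350)) if n=="scene" else (slice(150,280),slice(240,380))
    k=4; im=cv2.resize(img[s],None,fx=k,fy=k,interpolation=2)
    for q,col in ((t,(255,0,0)),(t+T[:,2]*33,(0,255,0)),(t-T[:,2]*33,(0,255,255)),(np.array([518.3,-45,75.]),(255,0,255))):
        p=(proj(c,q)-[s[1].start,s[0].start])*k; cv2.circle(im,(int(p[0]),int(p[1])),4,col,-1)
    cv2.imwrite(f"pics/b_{n}.png",im[:,:,::-1])
```

```text
[519.28121547 -43.73246957 105.71084179] [-1.4811127   1.56701908 -0.1863506 ] [[ 0.004 -0.962  0.273]
 [-0.001  0.273  0.962]
 [-1.    -0.004  0.   ]]
scene [257.6 208. ]
scene [271.9 205.9]
scene [243.2 210.2]
scene [257.4 217.5]
top [318.8 219.4]
top [305.2 215.7]
top [332.4 223.1]
top [318.8 221. ]
```

View pics/b_scene.png

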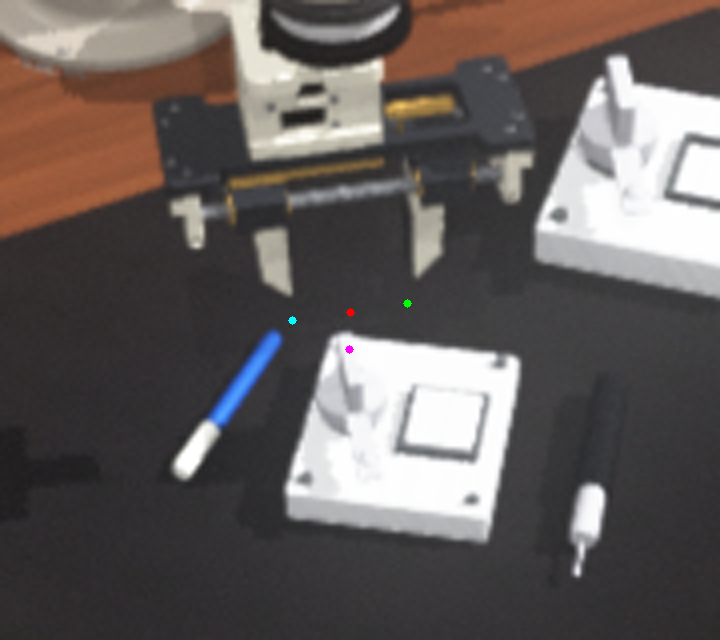

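View pics/b_top.png

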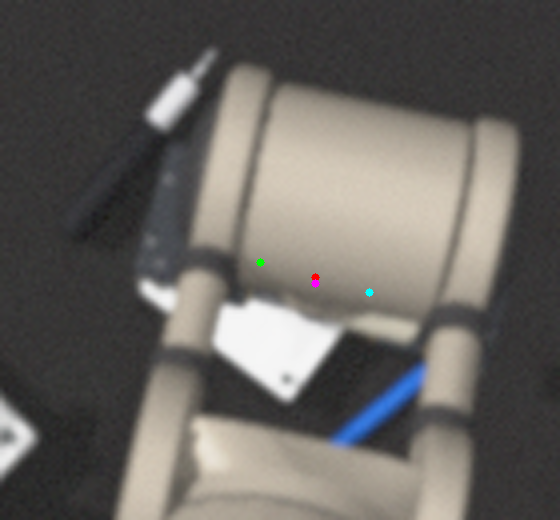

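Run:
```python
from h import *
for n in ("scene","wrist"):
    c=cam(n); P=pts(c); o=get_obs(); t=o["tool_pos"]; T=R.from_euler("xyz",o["tcp_rot"]).as_matrix()
    q=(P-t)@T   # tool frame
    m=(c["z_map"]>0)&(q[...,0]>-40)&(q[...,0]<25)&(abs(q[...,1])<40)&(abs(q[...,2])<75)&(P[...,2]>82)
    print(n,m.sum()); a=q[m]
    for s in (1,-1):
        b=a[np.sign(a[:,2])==s]; 
        if len(b)>3: print(s,len(b),np.percentile(b,[0,5,50,95,100],axis=0).round(1).tolist())
    if n=="scene": im=c["frame"].copy(); im=np.clip(im.astype(float)*3,0,255).astype(np.uint8)[180:240,225:290]; cv2.imwrite("pics/c.png",cv2.resize(im,None,fx=9,fy=9,interpolation=2)[:,:,::-1])
print(t)
```

```text
scene 19
1 11 [[-39.7, -13.1, 31.9], [-39.4, -12.8, 32.0], [-36.9, -11.5, 34.6], [-32.6, 2.8, 40.9], [-31.5, 2.9, 43.3]]
-1 8 [[-40.0, -13.0, -41.5], [-39.5, -13.0, -40.0], [-35.2, -12.1, -34.9], [-32.9, -9.9, -32.5], [-32.5, -9.9, -32.5]]
wrist 278
1 144 [[-40.0, -9.5, 32.3], [-39.8, -6.9, 32.5], [-37.3, 8.3, 32.9], [-34.1, 11.4, 39.5], [-32.9, 11.7, 41.7]]
-1 134 [[-40.0, -9.3, -42.5], [-39.8, -7.6, -38.4], [-37.1, 9.1, -32.0], [-34.1, 11.3, -31.4], [-33.0, 11.7, -31.1]]
[518.67956461 -44.00688697 104.82190726]
```

View pics/c.png

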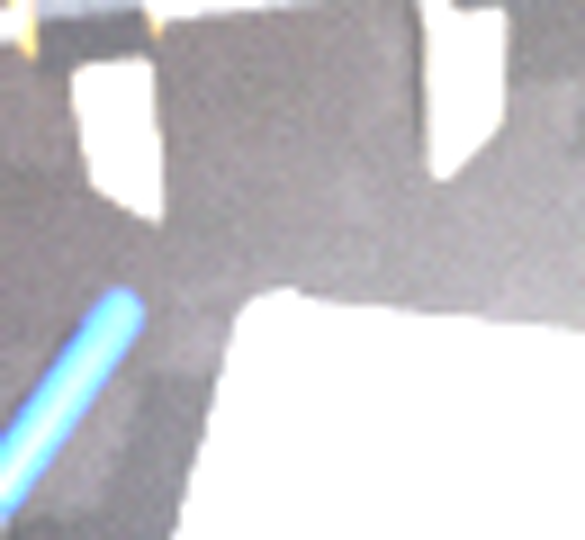

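Run:
```python
from h import *
for i in range(3):
    o=get_obs(); print(o["time"],o["tool_pos"],o["dq"].round(3),o["grip_width"])
c=cam("wrist"); o=get_obs(); t=o["tool_pos"]; T=R.from_euler("xyz",o["tcp_rot"]).as_matrix()
print("cam in tool",(c["xyz"]-t)@T)
im=cv2.resize(c["frame"][200:330,130:430],None,fx=2.5,fy=2.5,interpolation=2)
im=np.clip(im.astype(float)*1.8,0,255).astype(np.uint8)
for x,col in ((0,(255,0,0)),(-20,(0,255,0)),(-32,(0,255,255)),(-60,(255,0,255))):
    for z in (33,-33):
        for y in (-9.5,9.5):
            p=(proj(c,t+T@[x,y,z])-[130,200])*2.5; cv2.circle(im,(int(p[0]),int(p[1])),3,col,-1)
cv2.imwrite("pics/d.png",im[:,:,::-1])
c=cam("scene"); a=[(282,205),(242,203.5)]
```

```text
2.7667 [518.67956461 -44.00688697 104.82190726] [-0.002  0.008  0.007 -0.    -0.004 -0.001] 64.37981871536242
2.7667 [518.67956461 -44.00688697 104.82190726] [-0.002  0.008  0.007 -0.    -0.004 -0.001] 64.37981871536242
2.7667 [518.67956461 -44.00688697 104.82190726] [-0.002  0.008  0.007 -0.    -0.004 -0.001] 64.37981871536242
cam in tool [-191.71055771   77.23011234    0.52565567]
```

View pics/d.png

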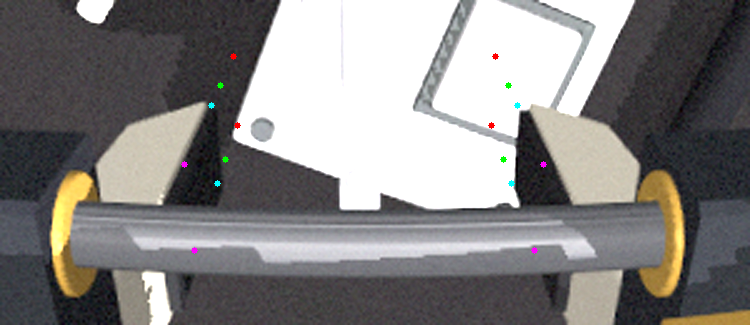

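Run:
```python
from h import *
c=cam("scene"); P=pts(c); o=get_obs(); t=o["tool_pos"]; T=R.from_euler("xyz",o["tcp_rot"]).as_matrix()
q=(P-t)@T
m=(c["z_map"]>0)&(q[...,0]>-160)&(abs(q[...,1])<80)&(abs(q[...,2])<120)&(P[...,2]>82)
a=q[m]
for x in range(-160,-20,6):
    b=a[(a[:,0]>=x)&(a[:,0]<x+6)]
    if len(b): print(x,len(b),"y",b[:,1].min().round(),b[:,1].max().round(),"z",b[:,2].min().round(),b[:,2].max().round(), sorted(set((b[:,2]//15*15).astype(int))))
# fingertip by vertical position: ray to plane through tool y=-9.5 face
for u,v in ((242.5,204),(273.5,199.5)):
    d=ray(c,u,v)@c["R"].T; n=T[:,1]; s=((t+T[:,1]*-9.5-c["xyz"])@n)/(d@n); print("tip",(c["xyz"]+d*s).round(1),((c["xyz"]+d*s-t)@T).round(1))
# FK sanity: wrist flange info
print(o["joint_positions"])
```

```text
-160 79 y -26.0 16.0 z -50.0 16.0 [np.int64(-60), np.int64(-45), np.int64(-30), np.int64(-15), np.int64(0), np.int64(15)]
-154 118 y -28.0 21.0 z -50.0 16.0 [np.int64(-60), np.int64(-45), np.int64(-30), np.int64(-15), np.int64(0), np.int64(15)]
-148 223 y -39.0 33.0 z -94.0 93.0 [np.int64(-105), np.int64(-90), np.int64(-75), np.int64(-60), np.int64(-45), np.int64(-30), np.int64(-15), np.int64(0), np.int64(15), np.int64(30), np.int64(45), np.int64(60), np.int64(75), np.int64(90)]
-142 934 y -40.0 35.0 z -95.0 95.0 [np.int64(-105), np.int64(-90), np.int64(-75), np.int64(-60), np.int64(-45), np.int64(-30), np.int64(-15), np.int64(0), np.int64(15), np.int64(30), np.int64(45), np.int64(60), np.int64(75), np.int64(90)]
-136 225 y -40.0 28.0 z -95.0 92.0 [np.int64(-105), np.int64(-90), np.int64(-75), np.int64(-60), np.int64(-45), np.int64(-30), np.int64(-15), np.int64(0), np.int64(15), np.int64(30), np.int64(45), np.int64(60), np.int64(75), np.int64(90)]
-130 130 y -40.0 21.0 z -92.0 92.0 [np.int64(-105), np.int64(-90), np.int64(-75), np.int64(-60), np.int64(-45), np.int64(-30), np.int64(-1
[... 1313 characters left out ...]
64(30), np.int64(45)]
-64 41 y -14.0 8.0 z -49.0 49.0 [np.int64(-60), np.int64(-45), np.int64(30), np.int64(45)]
-58 30 y -15.0 -1.0 z -49.0 48.0 [np.int64(-60), np.int64(-45), np.int64(30), np.int64(45)]
-52 34 y -14.0 -1.0 z -47.0 48.0 [np.int64(-60), np.int64(-45), np.int64(30), np.int64(45)]
-46 28 y -15.0 -2.0 z -45.0 46.0 [np.int64(-60), np.int64(-45), np.int64(30), np.int64(45)]
-40 18 y -14.0 -1.0 z -41.0 42.0 [np.int64(-45), np.int64(30)]
-34 4 y -10.0 -8.0 z -32.0 33.0 [np.int64(-45), np.int64(30)]
tip [518.1 -79.  133.1] [-29.1  -9.5 -33.6]
tip [537.2 -11.9 133. ] [-28.9  -9.5  36.1]
[-2.32327742e-01  4.23239307e-01  1.66808024e+00  1.42867539e-04
  1.04934062e+00 -1.52628343e+00]
```

Two independent cameras put the visible fingertips about 30 mm behind the reported TCP, and the body is shifted the same way, so I'll rely on vision and force for height. Laterally it is centred. I'll descend to roughly 55 mm true tip height and look again.

```bash
python3 -m creep '[{"tx":2,"ty":0,"tz":0,"wx":0,"wy":0,"wz":0,"gripper":-0.2},{"tx":4,"ty":0,"tz":0,"wx":0,"wy":0,"wz":0,"gripper":-0.2},{"tx":6,"ty":0,"tz":0,"wx":0,"wy":0,"wz":0,"gripper":-0.2},{"tx":7,"ty":0,"tz":0,"wx":0,"wy":0,"wz":0,"gripper":-0.2},{"tx":7,"ty":0,"tz":0,"wx":0,"wy":0,"wz":0,"gripper":-0.2},{"tx":7,"ty":0,"tz":0,"wx":0,"wy":0,"wz":0,"gripper":-0.2}]'
cat > look.py <<'E'
from h import *
import sys
k=sys.argv[1]
c=cam("scene"); o=get_obs(); t=o["tool_pos"]; T=R.from_euler("xyz",o["tcp_rot"]).as_matrix(); print(o["time"],t.round(1),o["contact_force"].round(1),o["moment"].round(2),o["grip_width"])
cv2.imwrite(f"pics/{k}_s.png",cv2.resize(c["frame"][160:280,200:330],None,fx=5,fy=5,interpolation=2)[:,:,::-1])
c=cam("wrist"); cv2.imwrite(f"pics/{k}_w.png",cv2.resize(c["frame"][130:330,130:430],None,fx=2.5,fy=2.5,interpolation=2)[:,:,::-1])
P=pts(c);q=(P-t)@T
m=(c["z_map"]>0)&(abs(q[...,0])<60)&(abs(q[...,1])<20)&(abs(q[...,2])<60)&(P[...,2]>28);
E
python3 look.py e
```

```text
time: 3.42
tool_pos: [518.0, -44.0, 33.6]
tcp_rot: [1.426, 1.57, 2.72]
contact_force: [-0.0, 0.3, -0.3]
grip_width: 55.0
3.4667 [518.6 -44.1  34.2] [-0.4 -0.1  0.4] [ 0.02 -0.03  0.04] 55.06383424667909
```

View pics/e_s.png

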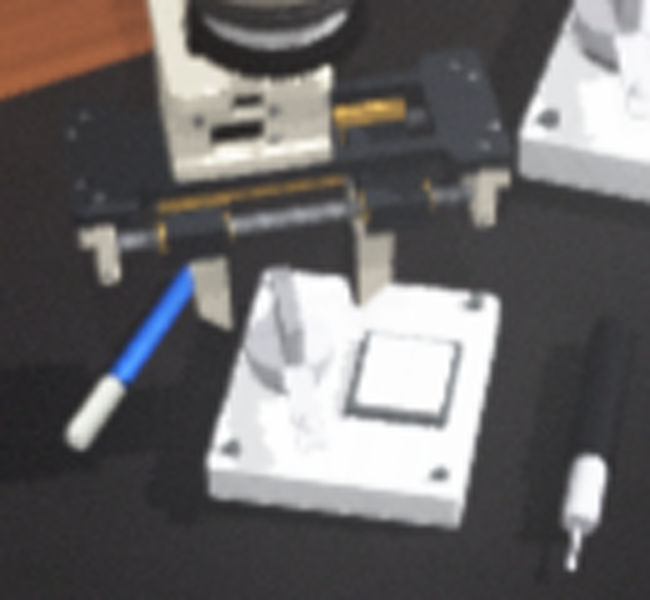

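View pics/e_w.png

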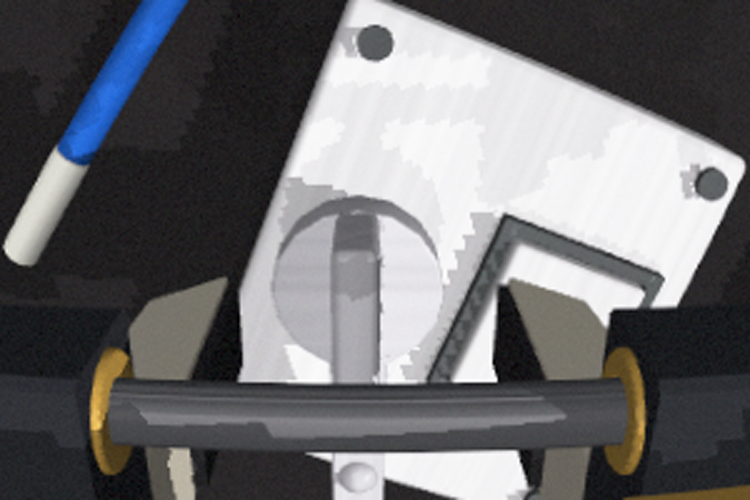

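```bash
python3 -m creep '[{"tx":0.7,"ty":0,"tz":0,"wx":0,"wy":0,"wz":0,"gripper":-0.2},{"tx":1.4,"ty":0,"tz":0,"wx":0,"wy":0,"wz":0,"gripper":0.2},{"tx":1.4,"ty":0,"tz":0,"wx":0,"wy":0,"wz":0,"gripper":1},{"tx":1.4,"ty":0,"tz":0,"wx":0,"wy":0,"wz":0,"gripper":1},{"tx":1.4,"ty":0,"tz":0,"wx":0,"wy":0,"wz":0,"gripper":1},{"tx":1.4,"ty":0,"tz":0,"wx":0,"wy":0,"wz":0,"gripper":1},{"tx":1.4,"ty":0,"tz":0,"wx":0,"wy":0,"wz":0,"gripper":1},{"tx":1.4,"ty":0,"tz":0,"wx":0,"wy":0,"wz":0,"gripper":1}]'
python3 look.py f
```

```text
time: 4.18
tool_pos: [518.1, -44.2, 19.7]
tcp_rot: [-2.231, 1.57, -0.937]
contact_force: [-2.5, -9.0, 3.3]
grip_width: 13.3
4.2333 [517.7 -45.6  19.7] [ -5.5 -15.2   2.4] [-2.84  0.88 -0.03] 9.595946222190516
```

View pics/f_s.png

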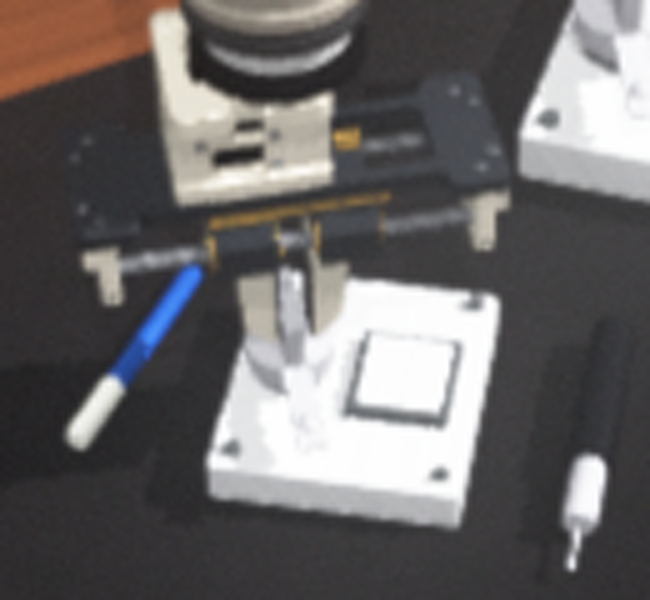

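View pics/f_w.png

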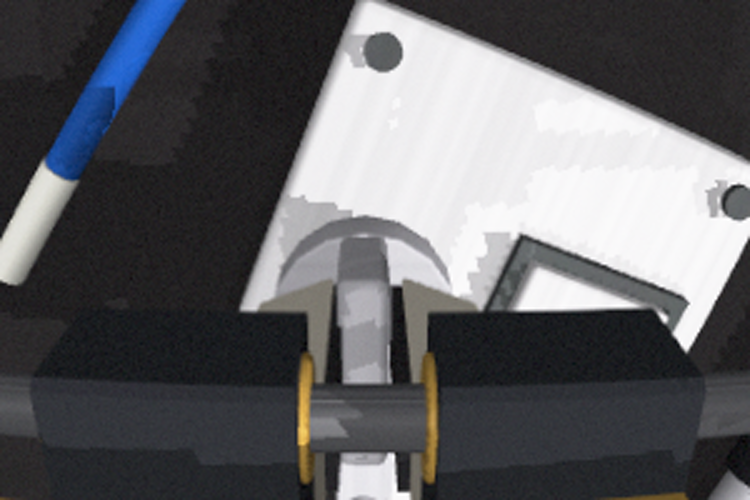

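The grip is on the key (9.6 mm). A 16 N side force shows I'm about 2 mm off across the jaws, so I'll relieve it before turning.

```bash
python3 -m creep '[{"tx":0,"ty":0,"tz":-0.15,"wx":0,"wy":0,"wz":0,"gripper":1},{"tx":0,"ty":0,"tz":-0.2,"wx":0,"wy":0,"wz":0,"gripper":1},{"tx":0,"ty":0,"tz":-0.2,"wx":0,"wy":0,"wz":0,"gripper":1}]'
python3 -c "
from h import *
o=get_obs();print(o['tool_pos'],o['contact_force'],o['moment'])"
```

```text
time: 4.53
tool_pos: [517.5, -46.1, 19.8]
tcp_rot: [-1.496, 1.57, -0.202]
contact_force: [-1.3, -1.3, 3.1]
grip_width: 9.8
[517.53008411 -46.12265005  19.75263764] [-1.27085434 -1.25843485  3.06659855] [-0.32497096  0.13748269 -0.05423843]
```

Centred. Next I'll turn 1.2 rad counter-clockwise, in steps within the rate limit.

```bash
python3 -m creep '[{"tx":0,"ty":0,"tz":0,"wx":-0.08,"wy":0,"wz":0,"gripper":1},{"tx":0,"ty":0,"tz":0,"wx":-0.16,"wy":0,"wz":0,"gripper":1},{"tx":0,"ty":0,"tz":0,"wx":-0.24,"wy":0,"wz":0,"gripper":1},{"tx":0,"ty":0,"tz":0,"wx":-0.32,"wy":0,"wz":0,"gripper":1},{"tx":0,"ty":0,"tz":0,"wx":-0.4,"wy":0,"wz":0,"gripper":1},{"tx":0,"ty":0,"tz":0,"wx":-0.48,"wy":0,"wz":0,"gripper":1},{"tx":0,"ty":0,"tz":0,"wx":-0.56,"wy":0,"wz":0,"gripper":1},{"tx":0,"ty":0,"tz":0,"wx":-0.6,"wy":0,"wz":0,"gripper":1}]'
python3 look.py g
```

```text
time: 5.2
tool_pos: [517.5, -47.1, 19.7]
tcp_rot: [2.914, 1.569, -1.47]
contact_force: [-1.9, -7.2, 3.2]
grip_width: 9.5
5.25 [517.5 -47.2  19.8] [-1.4 -6.7  2.4] [-1.15  0.42 -0.01] 9.767773544928898
```

View pics/g_s.png

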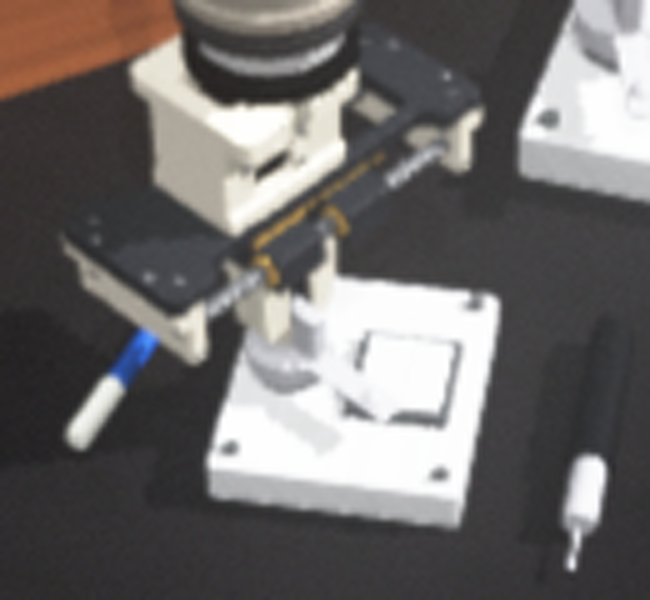

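The finger is swinging with the key, now at the blank's edge (385,410 in the crop). Side load is 7 N. I'll do the second half with a 1 mm relief.

```bash
python3 -m creep '[{"tx":0,"ty":0,"tz":-0.1,"wx":-0.08,"wy":0,"wz":0,"gripper":1},{"tx":0,"ty":0,"tz":-0.1,"wx":-0.16,"wy":0,"wz":0,"gripper":1},{"tx":0,"ty":0,"tz":-0.1,"wx":-0.24,"wy":0,"wz":0,"gripper":1},{"tx":0,"ty":0,"tz":-0.1,"wx":-0.32,"wy":0,"wz":0,"gripper":1},{"tx":0,"ty":0,"tz":-0.1,"wx":-0.4,"wy":0,"wz":0,"gripper":1},{"tx":0,"ty":0,"tz":-0.1,"wx":-0.48,"wy":0,"wz":0,"gripper":1},{"tx":0,"ty":0,"tz":-0.1,"wx":-0.56,"wy":0,"wz":0,"gripper":1},{"tx":0,"ty":0,"tz":-0.1,"wx":-0.62,"wy":0,"wz":0,"gripper":1}]'
python3 look.py i
python3 -c "
from h import *
o=get_obs();T=R.from_euler('xyz',o['tcp_rot']).as_matrix();print(T.round(3),np.arctan2(T[1,2],T[0,2]))"
```

```text
time: 5.97
tool_pos: [518.2, -48.2, 19.8]
tcp_rot: [2.589, 1.569, -1.176]
contact_force: [-1.2, -7.0, 1.4]
grip_width: 9.6
6.0167 [518.2 -48.2  19.8] [-1.3 -7.8  2.4] [-1.26  0.33 -0.03] 9.843529400154459
[[ 0.001 -0.585 -0.811]
 [-0.002 -0.811  0.585]
 [-1.     0.001 -0.002]] 2.516529095712992
```

View pics/i_s.png

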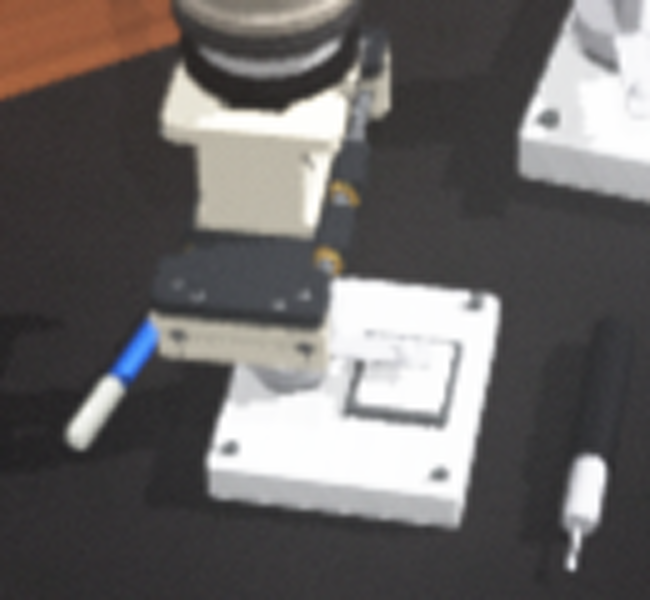

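View pics/i_w.png

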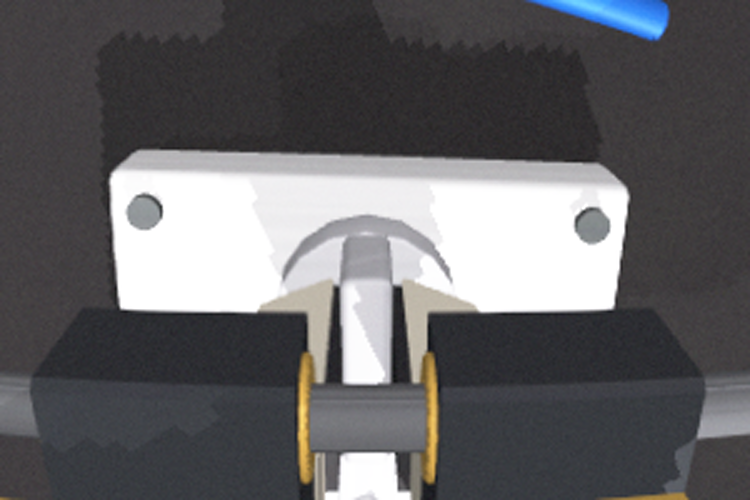

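The block edge is level in the wrist view and the tool has turned 1.22 rad. Now I'll press in stages, watching the force.

```bash
python3 -m creep '[{"tx":0.2,"ty":0.08,"tz":-0.05,"wx":0,"wy":0,"wz":0,"gripper":1},{"tx":0.4,"ty":0.08,"tz":-0.05,"wx":0,"wy":0,"wz":0,"gripper":1},{"tx":0.6,"ty":0.08,"tz":-0.05,"wx":0,"wy":0,"wz":0,"gripper":1},{"tx":0.7,"ty":0.08,"tz":-0.05,"wx":0,"wy":0,"wz":0,"gripper":1},{"tx":0.7,"ty":0.08,"tz":-0.05,"wx":0,"wy":0,"wz":0,"gripper":1}]'
python3 -c "
from h import *
o=get_obs();print(o['contact_force'],o['moment'])"
```

```text
time: 6.48
tool_pos: [518.2, -48.4, 13.6]
tcp_rot: [3.089, 1.569, -0.68]
contact_force: [-2.9, -3.9, 9.6]
grip_width: 9.6
[-2.86853264 -3.90242141  9.58531753] [-0.47287599  0.64610771 -0.05626259]
```

```bash
python3 -m creep '[{"tx":0.15,"ty":0,"tz":0,"wx":0,"wy":0,"wz":0,"gripper":1},{"tx":0.3,"ty":0,"tz":0,"wx":0,"wy":0,"wz":0,"gripper":1},{"tx":0.45,"ty":0,"tz":0,"wx":0,"wy":0,"wz":0,"gripper":1},{"tx":0.55,"ty":0,"tz":0,"wx":0,"wy":0,"wz":0,"gripper":1},{"tx":0.55,"ty":0,"tz":0,"wx":0,"wy":0,"wz":0,"gripper":1}]'
python3 look.py j
```

```text
time: 6.9
tool_pos: [518.7, -48.5, 11.5]
tcp_rot: [-2.982, 1.567, -0.468]
contact_force: [-12.2, -1.3, 42.3]
grip_width: 10.2
6.95 [518.7 -48.5  11.5] [-12.2  -2.4  41.6] [-0.12  2.38 -0.02] 9.714881478963484
```

View pics/j_w.png

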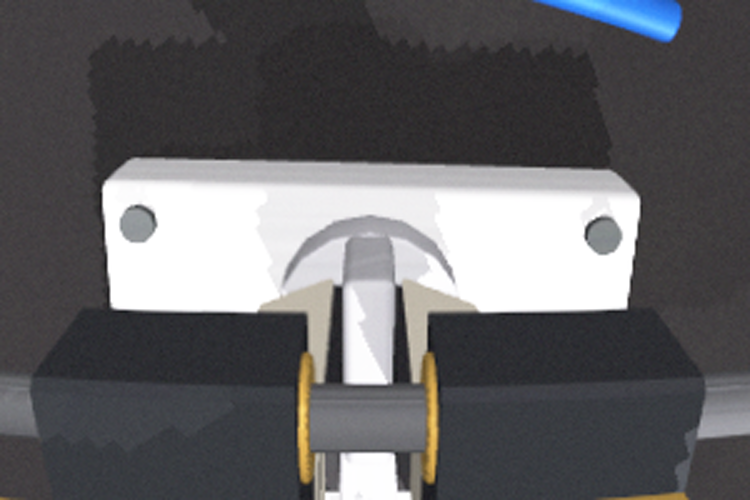

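View pics/j_s.png

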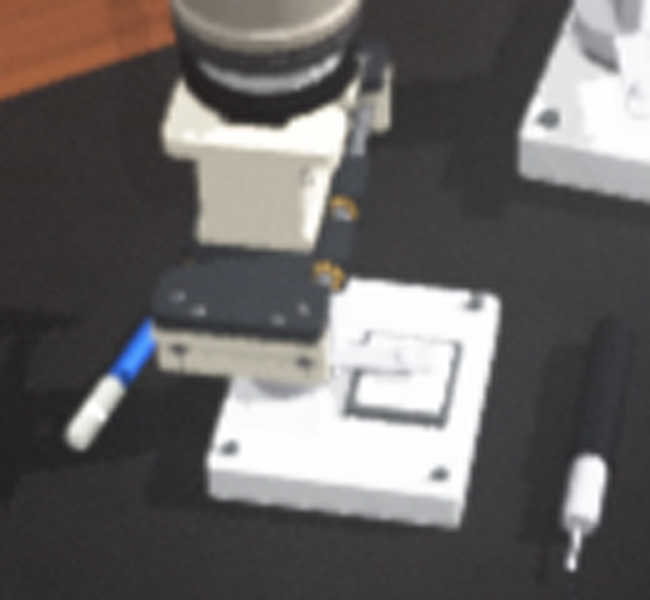

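The tool travelled 8.3 mm and the force jumped from 10 to 42 N, so it looks to be on the firm stop. I'll ease the load, still pushing down, and open.

```bash
python3 -m creep '[{"tx":-0.1,"ty":0,"tz":0,"wx":0,"wy":0,"wz":0,"gripper":1},{"tx":-0.2,"ty":0,"tz":0,"wx":0,"wy":0,"wz":0,"gripper":1},{"tx":-0.2,"ty":0,"tz":0,"wx":0,"wy":0,"wz":0,"gripper":1}]'
python3 -c "
from h import *
o=get_obs();print(o['contact_force'],o['moment'],o['tool_pos'])"
```

```text
time: 7.25
tool_pos: [518.6, -48.5, 11.7]
tcp_rot: [-2.986, 1.568, -0.472]
contact_force: [-7.1, -3.1, 25.3]
grip_width: 9.6
[-7.06045104 -3.10708428 25.30321123] [-0.38970675  1.29977172 -0.00141486] [518.57112648 -48.46745302  11.70321159]
```

```bash
python3 -m creep '[{"tx":0,"ty":0,"tz":0,"wx":0,"wy":0,"wz":0,"gripper":0.5},{"tx":0,"ty":0,"tz":0,"wx":0,"wy":0,"wz":0,"gripper":0.5},{"tx":0,"ty":0,"tz":0,"wx":0,"wy":0,"wz":0,"gripper":0.5},{"tx":-1,"ty":0,"tz":0,"wx":0,"wy":0,"wz":0,"gripper":0.3},{"tx":-3,"ty":0,"tz":0,"wx":0,"wy":0,"wz":0,"gripper":0},{"tx":-5,"ty":0,"tz":0,"wx":0,"wy":0,"wz":0,"gripper":0},{"tx":-7,"ty":0,"tz":0,"wx":0,"wy":0,"wz":0,"gripper":0},{"tx":-9,"ty":0,"tz":0,"wx":0,"wy":0,"wz":0,"gripper":0}]'
python3 look.py k
```

```text
time: 7.92
tool_pos: [517.6, -47.6, 100.2]
tcp_rot: [-0.12, 1.57, 2.394]
contact_force: [0.3, -0.9, 0.0]
grip_width: 45.5
7.9667 [519.9 -48.1 104.2] [ 1.1 -0.4  3.4] [ 0.   -0.02  0.01] 45.671224645181816
```

View pics/k_w.png

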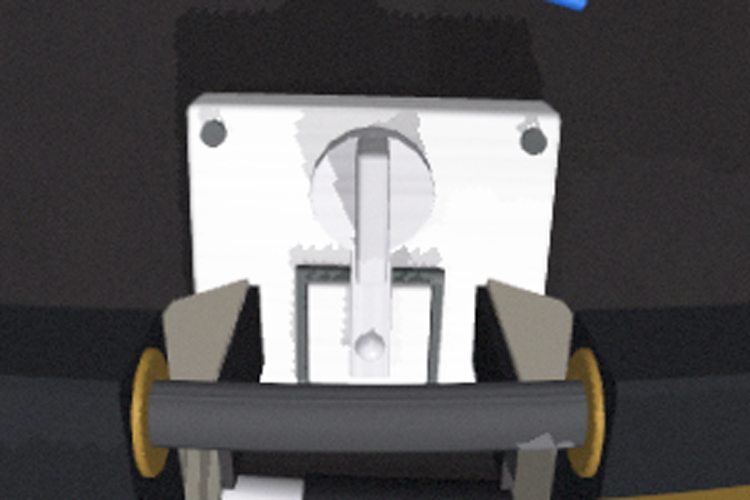

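View pics/k_s.png

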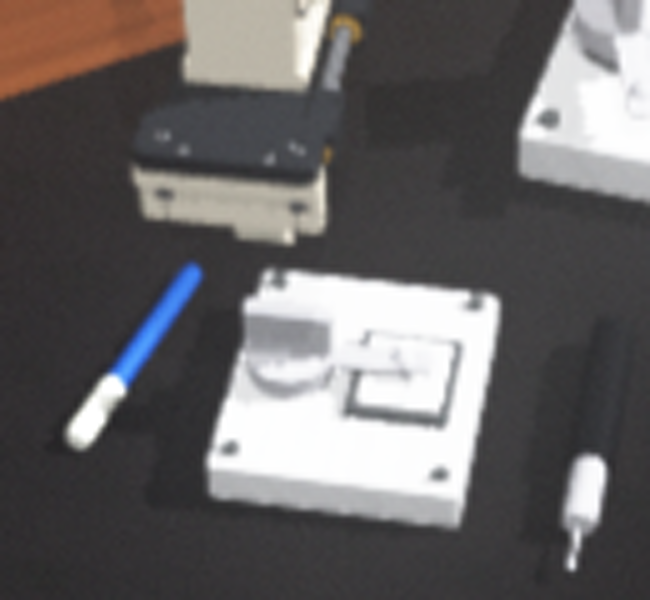

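The finger stays over the blank's middle and the blank sits in its nest. Checking heights (home: key top 66, collar top 39) and the angle.

Run:
```python
from h import *
for n in ("wrist","scene"):
    c=cam(n); P=pts(c); d=P[...,:2]-[518.5,-46]; r=np.hypot(*np.moveaxis(d,-1,0)); ok=c["z_map"]>0
    kd=np.array([np.cos(.92),np.sin(.92)]); al=d@kd; ac=d@[-kd[1],kd[0]]
    k=ok&(abs(al)<17)&(abs(ac)<7)&(P[...,2]>55)&(P[...,2]<90); print(n,"key top",k.sum(),np.percentile(P[k][:,2],[50,90,98]).round(1))
    k2=k&(P[...,2]>55)
    if n=="wrist":
        e,V=np.linalg.eigh(np.cov(P[k2][:,:2].T)); print("key yaw",np.arctan2(*V[::-1,1]))
    m=ok&(abs(ac)>9)&(r<18); print("collar",m.sum(),np.percentile(P[m][:,2],[10,50,90]).round(1))
    b=ok&(abs(ac)>30)&(abs(ac)<50)&(abs(al)<15)&(P[...,2]<40); print("block",b.sum(),np.percentile(P[b][:,2],[10,50,90]).round(1))
c=cam("wrist")
def pl(a,z):
    a=np.array(a)/2.5+[130,130]-.3; return plane(c,a[:,0],a[:,1],z)
D=pl([[213,132],[533,141]],25.); x=D[1]-D[0]; F=pl([[373,155],[370,345]],66.); F2=pl([[373,345]],40.)
print("blk yaw",np.arctan2(*x[1::-1]),"len",np.linalg.norm(x))
K=pl([[357,150],[389,150],[353,248],[392,248]],66.); k=K[2]+K[3]-K[0]-K[1]; print("key yaw",np.arctan2(k[1],k[0]),np.linalg.norm(k)/2)
```

```text
wrist key top 581 [66.1 67.  67.5]
key yaw 0.9291594547887921
collar 570 [38.5 39.3 40. ]
block 1517 [24.5 25.3 26.2]
scene key top 50 [64.5 66.6 67.7]
collar 112 [ 37.8 489.8 492.7]
block 121 [22.3 24.  25.8]
blk yaw 2.4851029280827768 len 108.57703996958915
key yaw 0.9398269190159209 29.705634954531995
```

```bash
python3 -c "
from plant import *
print(close_job())"
```

```text
the job is handed in; nothing more can be done
None
```

I turned the peg on the smaller fixture by its key to about 1.2 rad, pressed it home while holding it turned, let go, lifted clear and handed the job in at about 8 s.

**Last checks after letting go:**
- **Press:** the wrist camera put the key top at z 66 mm and the collar top at 39 mm, which is home (9 mm). While pressing, the force jumped from 10 to 42 N at the end of the travel, as on a firm stop.
- **Turn:** the finger held at about 1.22 rad across the middle of the blank.
- **Blank and bench:** the blank sat in its nest. The marker and handpiece looked unmoved in the last close view. I did not re-measure the other bench items, and the arm went nowhere near them.
- **Finger force on the blank:** I could not measure it directly, so it is only inferred from the press depth.

**Readings that disagreed:**
- The cameras showed the fingertips about 30 mm behind the reported TCP, so I set heights by vision and force.
- The top and wrist cameras differed by about 3 mm on the peg's position. I corrected that by nulling the side force on the gripped key.

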